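Hang the rinsed case rings and index the drip carriage

ROBOT

A 6-joint arm with a two-finger parallel gripper is mounted at the origin on a cart in front of the work surface, level with it; the furniture and walls round the work are solid. World frame = base frame: x ahead of the robot, y to its left, z up, the work surface at z = 0. Lengths are in mm, angles in rad, forces in N, time in s.
With the tool pointing down it reaches from about 275 to 875 mm from the base axis. Payload 12.5 kg.
Tool frame: the origin (TCP) lies at the very end of the fingers, on their centre line; the grasp point (between the pads) lies 19 mm behind it (r.grip_depth is the distance from the TCP to the grasp point, in mm); z points along the fingers, y is the line along which they close (so a half turn about z gives the same grasp; the last joint's range is limited). The gripper opens to 85 mm and grips with 20 to 120 N. Pads are 22 mm wide; open, the fingers measure 114 mm over their backs; the gripper's body (76 mm by 85 mm) begins 54 mm behind the grasp point. The pads swing forward as they close: fully open they stand 13 mm farther back than shut.
Start: joints at [1.257, 0.351, 1.652, -0, 1.139, -0.085], TCP at [124.714, 535.659, 194.09] pointing down, gripper open.
Joint ranges: [-2.75, 2.75], [-0.79, 2.1], [0.01, 2.65], [-1.57, 4.71], [0.07, 3.14], [-2.87, 2.87]. Speed limits (rad/s): [2.22, 2.22, 2.79, 3.14, 3.14, 3.14].

INTERFACE

Orientations are given as a rotation vector (axis times angle).
In Python, from rig import r gives the robot as it stands. The module is installed in compiled form; this text tells all that it offers.
- The arm moves only by the tool servo_tool, never from a script. Its argument "steps" is a list of rows, each a list of 2 entries, a list of its own where there are three numbers: the shift along the tool's x, y, z in mm, then the turn, a rotation vector about the tool's x, y, z in rad. In form: [[[tx, ty, tz], [ax, ay, az]], ...]. A call has 1 to 5 rows; each row is the pose to reach, as a shift and turn from the pose commanded when the call began, along the tool's axes at that moment; what a row does not reach only later rows make up. A row lasts 1/8 s, in which the tool goes at most 62.5 mm and 10.7 degrees, less where a joint would pass 70% of its speed; a pose out of reach is approached as far as the arm can. A call with a gripper value outside its range is refused whole. "hand" is the finger opening in mm, from 0 to 85.4, set as the call begins (left out, the last holds). The fingers move at their own pace and stop on an object; "grip_force" is the grip in N (left out, the last holds). Time passes only in rows, so rows that repeat a pose let the fingers close. It gives the time, the measured TCP pose, the force, the opening and the grip force at its end, in the units of the state.
- r.sense(): the state, without advancing time (a new reading comes with each control period).
- r.capture(name): name is "side" or "top" or "wrist"; returns the picture (384x512x3 uint8, red, green, blue); there is no depth.
- r.calibration(name): a dict with "fovy" (degrees; the focal length in pixels is half the picture's height over the tangent of half this angle, whatever the lens; pixels are square), "cx", "cy" (the principal point, pixels), "world_from_camera" (4x4, takes a point from camera to world coordinates); the wrist camera has in their place "mount" (4x4, takes a point from camera to tool coordinates, whose origin is the TCP and whose axes are the flange's). Camera axes: x right, y down, z forward; pixel columns grow to the right and rows downward; lengths in mm; the calibration is good to about 2 mm. The wrist camera is an equidistant fisheye: a pixel r from the principal point sees the ray r / f radians off the axis. A picture is of the moment at which its call begins: read the wrist's pose just before it. calibration takes no time and is no camera call.
- r.finish_job(): hands the job in; it is judged then, once.
The state is a dict: "time_s": time; "joint_pos": joint angles; "dq": joint speeds; "joint_torque": joint torques, N m; "tool_pos": TCP position; "ee_rot": TCP orientation; "force": force on the tool from outside, world axes, zero at the start; "moment": the same for the moment, N m; "gripper_width": opening from 0.0 (shut) to 1.0 (fully open); "grasp_force": force on a finger pad.
Only numpy, scipy, OpenCV 4.12 (cv2) and the standard library are available. Lean on these libraries where they do the work, as an engineer would, in place of code of your own. Each camera call takes 0.05 s, during which the arm holds its last target. There are 200 camera calls.

TASK

Hang the roof-shaped wire frame with the two watch case rings over the carriage's horizontal bar, between the two collars, and let go of it. Then take the carriage by its black upright grip and slide it to the left until its ball clicks into the notch of the index clamp, so that the frame hangs above the round tray; do not run on past the notch. Finish while still holding the grip there, with the frame hanging freely on the bar and the small things nearby left alone.

Things in the scene. Friction and masses are not known exactly. Their poses are not given: they have to be found in the camera images.
- hanger: loose steel frame like a small open house, about 100 g, standing on the table: two upright wire loops 36 mm long (x) at y = +-22 mm, each with a case ring clipped in, joined by a 45-degree roof with its ridge along x, 85 mm up. Open at both x ends and below, so it goes over a bar along its x (39 mm free inside). Origin: centre of its underside; z up. Same either way round
- hanger_ridge (a point): middle of the hanger's ridge line, 85 mm above its underside, hanger axes. Seated on the bar it lies about 10 mm above the bar's centre line
- hanger_tab (a point): point to grip the hanger: in the black upright tab on the ridge, 26 mm (hanger x) by 12 mm (hanger y, grip across this) and reaching from 85 to 122 mm above the hanger's underside; this point is at 108 mm
- rail: fixed straight rail at the back of the table, 300 mm long along its y, 60 mm wide, rail 18 mm high with 28 mm end blocks; origin: centre of its underside; its +y is to the robot's left, its -x towards the robot (turned at most 0.12 rad)
- carriage (a joint): carriage on the rail: 0 at the right end, 0.18 m at the left end; grows as the carriage slides along the rail's +y. Friction about 1 N. Stays where it is left
- carriage_mark (a point): point in the middle of the carriage's length at rail top height (18.5 mm above the table), above the rail's centre line; the spring ball is there, under the carriage; rail axes
- index_clamp: fixed dark steel clamp, 26 mm along the rail, 55 to 160 mm left of the carriage's start. Origin: on the table below the notch; rail axes. In the notch, carriage_mark has this origin's y. From the right the ball meets a ridge 13 mm before the notch, tops it 6.5 mm before (up to about 6 N), then drops in and centres; leaving takes as much
- hang_bar: steel bar carried by the carriage on one post: 12 mm round, along the rail's x, centre line 125 mm above the table, from the post towards the robot; two 19 mm collars stand 84 mm apart (inner faces) on it. Origin: on the rail's base line under the carriage; rail axes
- bar_mid (a point): point on the bar's centre line midway between the collars, 125 mm above the table, 90 mm in front (rail -x) of the rail's centre line; rail axes. Free space below it down to the table
- grip: black upright grip at the robot's end of the bar, fixed to the carriage: 24 mm (rail x) by 12 mm (rail y, grip across this), from 111 to 167 mm above the table
- grip_mid (a point): point to take the grip: 147 mm above the table, 85 mm in front (rail -x) of bar_mid, rail axes
- tray: fixed round black tray 68 mm across, 6 mm high, on the table 90 mm in front of the notch, so under bar_mid when the carriage is in the notch
- amber_tin: bystander: round amber box 39 mm across, 18 mm high, left of the work; leave alone
- loupe: bystander: black watchmaker's eyeglass 34 mm across, 28 mm high, near the front edge of the table; leave alone
- bottle: bystander: small brown bottle 31 mm across, 62 mm high, right of the work; leave alone

How it is judged (in metres and radians):
On the way:
1. the frame hangs on the bar between the collars, let go, with the carriage still at least 20 mm short of the notch (x of hanger_ridge in the frame of bar_mid between -0.032 and 0.032 m and y of hanger_ridge in the frame of bar_mid between -0.012 and 0.012 m and z of hanger_ridge in the frame of bar_mid between -0.002 and 0.016 m and angle between hanger's own z axis and vertical below 0.3 rad and contact force between hanger and hang_bar above 0.2 N and contact force between hanger and the fingers below 0.05 N and contact force between hanger and the arm below 0.05 N and y of carriage_mark in the frame of index_clamp below -0.02 m), for 0.2 s.
At the end, for the whole second after the job is handed in: carriage within 2.5 mm of the notch and still, fingers on the black grip (1 N or more); frame carried by the bar, ridge within 32 mm of the middle between the collars and 12 mm sideways, -2 to 16 mm above the bar line, tilt under 0.3 rad, still, untouched by the robot (x of hanger_ridge in the frame of bar_mid between -0.032 and 0.032 m and y of hanger_ridge in the frame of bar_mid between -0.012 and 0.012 m and z of hanger_ridge in the frame of bar_mid between -0.002 and 0.016 m and angle between hanger's own z axis and vertical below 0.3 rad and contact force between hanger and hang_bar above 0.2 N and contact force between hanger and the fingers below 0.05 N and contact force between hanger and the arm below 0.05 N and y of carriage_mark in the frame of index_clamp between -0.0025 and 0.0025 m and velocity of joint carriage between -0.01 and 0.01 m/s and contact force between the fingers and grip above 1 N and linear speed of hanger below 0.03 m/s); the arm keeps its last pose, push and grip.
It fails at once if the carriage runs more than 12 mm past the notch (y of carriage_mark in the frame of index_clamp above 0.012 m).
It fails at once if the amber box is moved more than 20 mm (distance of amber_tin from where it was at the start of the episode above 0.02 m).
It fails at once if the eyeglass is moved more than 20 mm (distance of loupe from where it was at the start of the episode above 0.02 m).
It fails at once if the brown bottle is moved more than 20 mm (distance of bottle from where it was at the start of the episode above 0.02 m).
It also fails if it takes over 58 s, if anything falls off the work surface, if the arm or the gripper's body presses on something with over 40 N, if the wrist force passes 120 N, or if a joint passes its speed limit or range.

## Working session

There is one attempt and no reset: what is moved stays moved. The work goes in short steps, Python scripts to look and compute and a tool call to move; the robot and the scene stay as the last step left them, time stands still between calls to the robot, and variables do not carry over. Pictures are saved under pics/ and viewed, at most 10 in all, crops included, and the job is handed in when it is done.

Besides the shell and the picture viewer there is one more tool, called after "Call:" as name(argument=value, ...), one argument or row to a line, values as JSON. servo_tool: Moves the arm, as the interface text tells. Its arguments: {"type":"object","properties":{"steps":{"type":"array","items":{"type":"array"}},"hand":{"type":"number"},"grip_force":{"type":"number"}},"required":["steps"]}

```bash
mkdir -p pics; cat > h.py <<'E'
import numpy as np, cv2
from rig import r
from scipy.spatial.transform import Rotation as R
def ray(name,u,v):
    c=r.calibration(name);f=192/np.tan(np.radians(c['fovy'])/2)
    x=np.array([(u-c['cx'])/f,(v-c['cy'])/f])
    if name=='wrist':
        s=r.sense();T=np.eye(4);T[:3,:3]=R.from_rotvec(s['ee_rot']).as_matrix();T[:3,3]=s['tool_pos'];T=T@np.array(c['mount'])
        t=np.linalg.norm(x);d=np.array([*(x/max(t,1e-9)*np.sin(t)),np.cos(t)])
    else: T=np.array(c['world_from_camera']);d=np.array([*x,1])
    return T[:3,3],T[:3,:3]@d
def onz(name,u,v,z):
    o,d=ray(name,u,v);return (o+d*(z-o[2])/d[2]).round(1)
def pix(name,p):
    c=r.calibration(name);f=192/np.tan(np.radians(c['fovy'])/2);T=np.array(c['world_from_camera'])
    q=np.linalg.inv(T)@np.array([*p,1]);return (q[:2]/q[2]*f+[c['cx'],c['cy']]).round(1)
def save(name,fn,img=None,s=1.5):
    im=r.capture(name) if img is None else img
    cv2.imwrite('pics/'+fn,cv2.resize(im[...,::-1],None,fx=s,fy=s));return im
E
python3 - <<'E'
from h import *
a=save('top','top0.png');b=save('side','side0.png')
np.save('top0.npy',a);np.save('side0.npy',b)
for n in('top','side'):
    c=r.calibration(n);print(c['fovy'],c['cx'],c['cy']);print(np.round(c['world_from_camera'],3))
print(r.sense())
print(r.calibration('wrist'))
E
```

```text
44.29476356065982 257.44118466550134 193.13523152185675
[[ 0.000000e+00 -9.960000e-01  9.000000e-02  4.838510e+02]
 [-1.000000e+00 -0.000000e+00  2.000000e-03 -5.688000e+00]
 [-2.000000e-03 -9.000000e-02 -9.960000e-01  1.111824e+03]
 [ 0.000000e+00  0.000000e+00  0.000000e+00  1.000000e+00]]
54.327008597544996 255.73910422892556 190.0758684144077
[[ 9.74000e-01 -1.34000e-01  1.84000e-01  4.31867e+02]
 [-2.27000e-01 -5.93000e-01  7.72000e-01 -6.88769e+02]
 [ 5.00000e-03 -7.94000e-01 -6.08000e-01  6.32659e+02]
 [ 0.00000e+00  0.00000e+00  0.00000e+00  1.00000e+00]]
{'time_s': 0.1, 'joint_pos': array([ 1.25741292e+00,  3.51193754e-01,  1.65230544e+00, -2.22079622e-05,
        1.13914484e+00, -8.45826951e-02]), 'dq': array([ 0.00094674, -0.00154671, -0.00240449, -0.00057806,  0.00124775,
       -0.00028054]), 'joint_torque': array([ 4.73714717e-04, -5.06838477e+01, -2.91875911e+01, -9.37817299e-05,
        2.62834961e-03,  2.78100367e-05]), 'tool_pos': array([124.61701686, 535.36428041, 193.62682066]), 'ee_rot': array([-3.58579865e-01, -3.12087178e+00,  1.62507557e-03]), 'force': array([-0.28906677,  0.07578761, -0.18910977]), 'moment': array([ 0.02003883, -0.0438824 ,  0.02307191]), 'grasp_force': 0.0, 'gripper_width': 0.9982928483519913}
{'fovy': 65.70646984690485, 'cx': 253.61522044843628, 'cy': 190.37459802461385, 'mount': array([[-6.41487479e-04, -9.65838220e-01, -2.59144981e-01,
         6.62821822e+01],
       [ 9.99999713e-01, -5.15110471e-04, -5.55572846e-04,
         6.90094231e-01],
       [ 4.03105196e-04, -2.59145263e-01,  9.65838273e-01,
        -1.79514143e+02],
       [ 0.00000000e+00,  0.00000000e+00,  0.00000000e+00,
         1.00000000e+00]])}
```

View pics/top0.png

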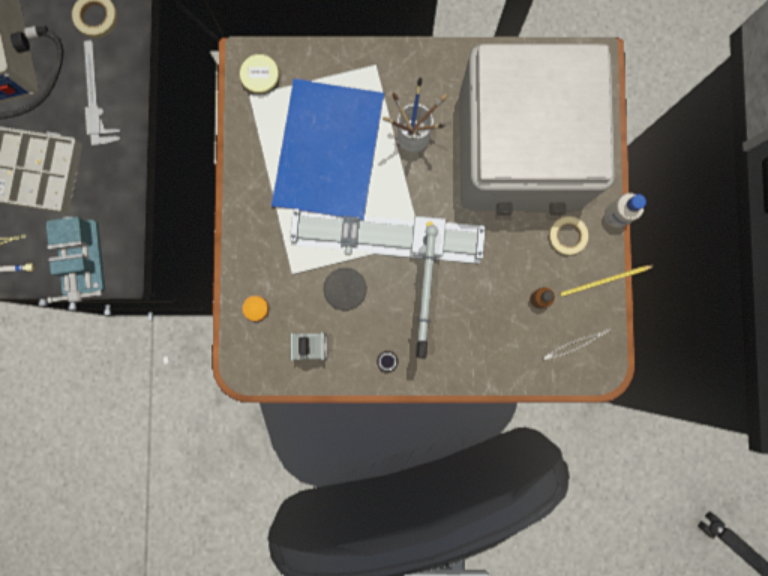

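View pics/side0.png

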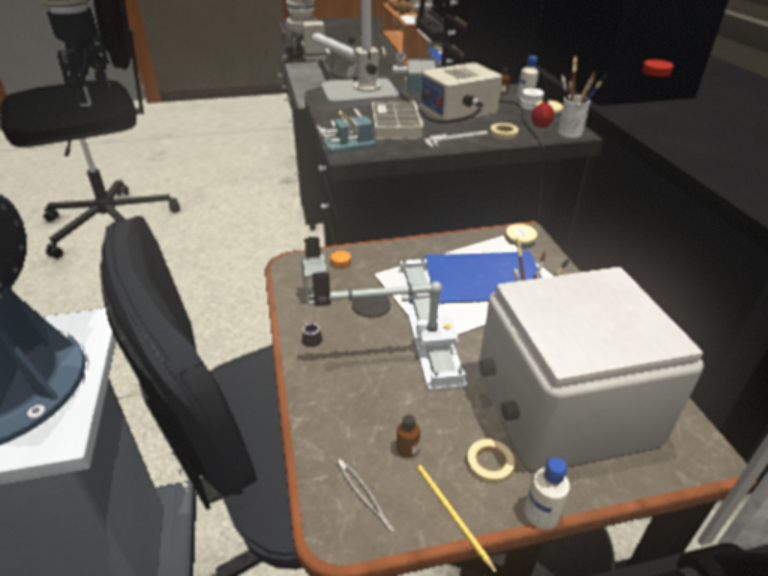

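The top view shows the hanger at about (309,346) with its tab at (303,346), and the grip at (422,348). The clamp is at (350,234), the tray at (345,289) and the carriage at (429,238). The amber tin, loupe and bottle are clear of the path. I'll zoom in once to measure.

```bash
python3 - <<'E'
from h import *
a=np.load('top0.npy');save('top','crop0.png',a[132:252,180:330],5.2)
def blobs(x0,x1,y0,y1,th):
    m=(a[y0:y1,x0:x1].max(2)<th).astype('u1')
    n,l,s,c=cv2.connectedComponentsWithStats(m)
    for i in range(1,n):
        if s[i,4]>15:
            p=np.argwhere(l==i)[:,::-1].astype('f4');print(th,(c[i]+[x0,y0]).round(1),s[i],cv2.minAreaRect(p))
blobs(188,225,215,245,45);blobs(270,292,220,245,45);blobs(210,250,170,210,70)
E
```

```text
(no output)
```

View pics/crop0.png

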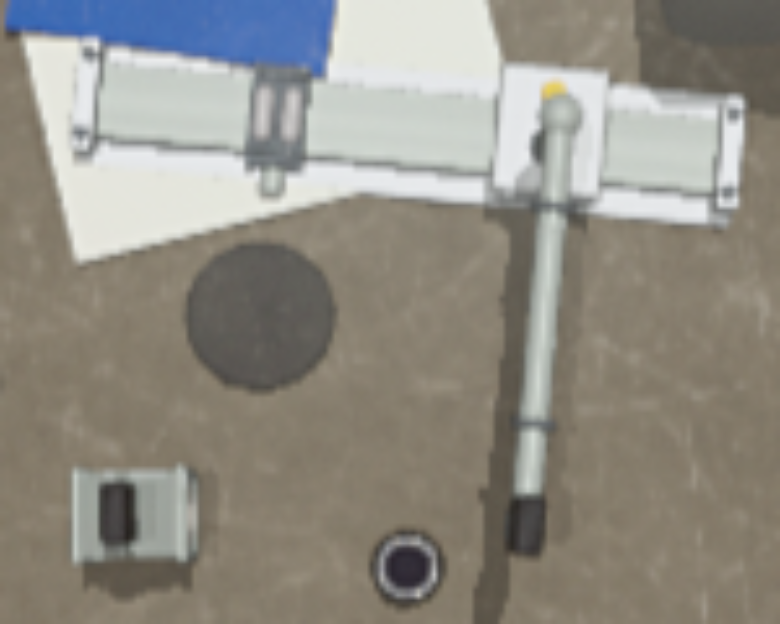

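Tab top is at crop (113,512), grip top at (530,525), collars at (558,207) and (533,424), tray at (261,316), end blocks at (87,97) and (732,150).

```bash
python3 - <<'E'
from h import *
g=lambda x,y,z:onz('top',180+x/5.2,132+y/5.2,z)
P=dict(tab=(113,512,122),tabtop=(113,482,122),tabbot=(113,545,122),grip=(530,525,167),colA=(558,207,125),colB=(533,424,125),tray=(261,316,6),endL=(87,97,28),endR=(732,150,28),clamp=(277,118,35),carr=(551,136,40),loupe=(407,567,28),frL=(76,515,22),frtopL=(76,468,63),frbotL=(76,563,63),frR=(190,515,63),ridgeTop=(115,466,85),ridgeBot=(115,560,85))
W={k:g(*v) for k,v in P.items()}
for k in W:print(k,W[k])
e=W['endL']-W['endR'];y=np.arctan2(-e[0],e[1]);c=W['colA']-W['colB'];print('rail yaw',y,np.linalg.norm(e),'bar yaw',np.arctan2(c[1],c[0]),np.linalg.norm(c))
for y in(y,np.arctan2(c[1],c[0])):
  X=np.array([np.cos(y),np.sin(y),0]);bm=(W['colA']+W['colB'])/2
  print('barmid',bm,'grip by bar',bm-85*X,'slide',(W['tray']-bm)@[-np.sin(y),np.cos(y),0],(W['tray']-bm)@X)
E
```

```text
tab [494.4 112.5 122. ]
tabtop [506.4 112.6 122. ]
tabbot [481.2 112.3 122. ]
grip [489. -53. 167.]
colA [617.7 -67.  125. ]
colB [529.7 -56.5 125. ]
tray [584.1  60.3   6. ]
endL [680.5 137.3  28. ]
endR [ 656.5 -150.9   28. ]
clamp [669.7  51.9  35. ]
carr [660.8 -69.4  40. ]
loupe [471.3  -5.8  28. ]
frL [494.1 140.8  22. ]
frtopL [513.7 135.5  63. ]
frbotL [473.4 135.   63. ]
frR [493.7  86.7  63. ]
ridgeTop [514.  116.3  85. ]
ridgeBot [474.8 115.8  85. ]
rail yaw -0.08308380023217539 289.19757951960804 bar yaw -0.11875673252782626 88.62420662550385
barmid [573.7  -61.75 125.  ] grip by bar [488.99320529 -54.69599905 125.        ] slide 122.49206946629431 0.2354099924110109
barmid [573.7  -61.75 125.  ] grip by bar [489.29868026 -51.67938799 125.        ] slide 122.42253457733922 -4.133464365418449
```

```bash
cat >> h.py <<'E'
def go(x,y,z,yaw):
    "shift & turn, tool axes, to a tool-down pose whose closing line is world y turned by yaw"
    s=r.sense();M=R.from_rotvec(s['ee_rot'])
    G=R.from_matrix(np.array([[-np.cos(yaw),-np.sin(yaw),0],[-np.sin(yaw),np.cos(yaw),0],[0,0,-1]]).T.T)
    c,q=np.cos(yaw),np.sin(yaw)
    G=R.from_matrix(np.array([[-c,-q,0],[-q,c,0],[0,0,-1]]))
    print('t',s['time_s'],'at',s['tool_pos'].round(1),'shift',M.inv().apply(np.array([x,y,z])-s['tool_pos']).round(1),'turn',(M.inv()*G).as_rotvec().round(3))
E
python3 -c "
from h import *
go(494,113,190,0)"
```

```text
t 0.1 at [124.6 535.4 193.6] shift [-455.6 -327.6    3.9] turn [-0.001 -0.    -0.229]
```

Call:
servo_tool(
  steps=[
    [[-455.6, -327.6, 4], [0, 0, -0.229]],
    [[-455.6, -327.6, 4], [0, 0, -0.229]],
    [[-455.6, -327.6, 4], [0, 0, -0.229]],
    [[-455.6, -327.6, 4], [0, 0, -0.229]],
    [[-455.6, -327.6, 4], [0, 0, -0.229]],
  ],
)

```text
time_s: 0.72
tool_pos: [329.1, 301.4, 191.9]
ee_rot: [-0.001, 3.142, 0.0]
force: [0.7, 0.2, 1.3]
gripper_width: 0.997
grasp_force: 0.0
```

```bash
python3 -c "
from h import *
go(494,113,190,0)"
```

```text
t 0.725 at [329.1 301.4 191.9] shift [-164.8 -188.5    1.9] turn [0. 0. 0.]
```

Call:
servo_tool(
  steps=[
    [[-155, -180, 2], [0, 0, 0]],
    [[-155, -180, 2], [0, 0, 0]],
    [[-155, -180, 2], [0, 0, 0]],
    [[-155, -180, 2], [0, 0, 0]],
    [[-155, -180, 2], [0, 0, 0]],
  ],
)

```text
time_s: 1.35
tool_pos: [484.6, 120.9, 189.5]
ee_rot: [-0.006, -3.141, 0.001]
force: [-1.1, 0.6, -0.3]
gripper_width: 0.999
grasp_force: 0.0
```

```bash
python3 - <<'E'
from h import *
go(494,113,190,0)
a=save('wrist','w1.png')
c=r.calibration('wrist')
E
```

```text
t 1.35 at [484.6 120.9 189.5] shift [-9.4 -7.9 -0.6] turn [-0.    -0.    -0.004]
```

View pics/w1.png

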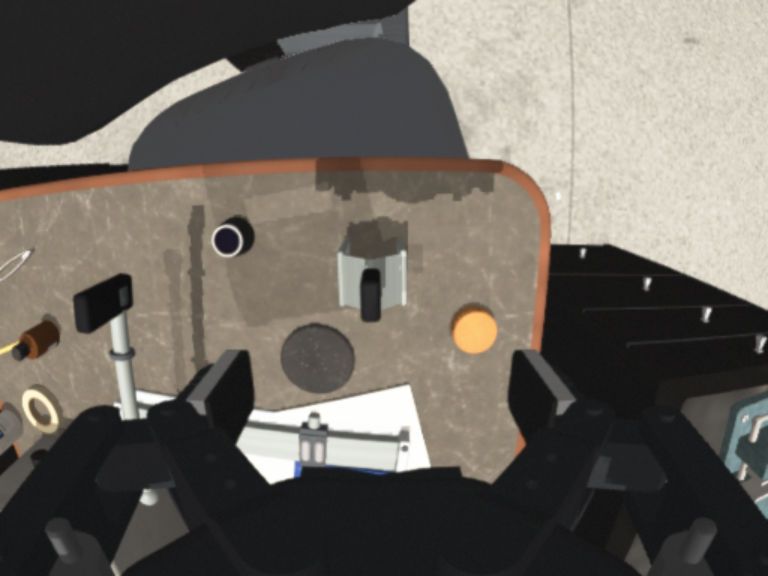

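The wrist view shows the tab top at about (371,297), the grip top near (95,305), the near collar at (122,354) and the tray at (317,358).

```bash
python3 - <<'E'
from h import *
g=lambda x,y,z:onz('wrist',x/1.5,y/1.5,z)
for k,v in dict(tabF=(371,320,122),tabN=(371,273,122),tray=(317,358,6),loupe=(228,240,28),collar=(122,354,125),ridgeN=(372,252,85),gripBR=(132,303,167),gripfarL=(80,330,167)).items(): print(k,g(*v))
E
```

```text
tabF [504.4 117.4 122. ]
tabN [476.1 117.6 122. ]
tray [581.4  65.8   6. ]
loupe [4.703e+02 4.000e-01 2.800e+01]
collar [530.2 -52.2 125. ]
ridgeN [470.9 117.5  85. ]
gripBR [480.7  -8.9 167. ]
gripfarL [497.5 -50.2 167. ]
```

Call:
servo_tool(
  steps=[
    [[-8, -6, 40], [0, 0, 0]],
    [[-8, -6, 80], [0, 0, 0]],
    [[-8, -6, 101], [0, 0, 0]],
    [[-8, -6, 101], [0, 0, 0]],
    [[-8, -6, 101], [0, 0, 0]],
  ],
)

```text
time_s: 2.02
tool_pos: [491.4, 117.9, 89.9]
ee_rot: [-0.002, 3.14, 0.0]
force: [0.2, -0.6, 0.6]
gripper_width: 0.999
grasp_force: 0.0
```

```bash
python3 - <<'E'
from h import *
go(493,115,89,0)
print(r.sense()['force'])
a=save('wrist','w2.png')
E
```

```text
t 2.025 at [491.4 117.9  89.9] shift [-1.6 -2.9  0.9] turn [0.    0.001 0.001]
[ 0.2447453 -0.5586324  0.6353176]
```

View pics/w2.png

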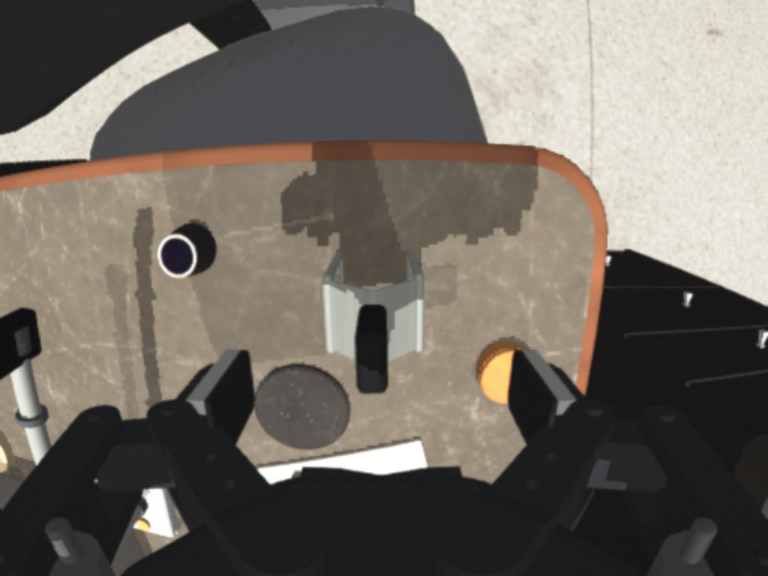

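Fingers straddle the tab, which is at (372,350). The finger centre is at about 380, so the tab lies roughly 2.5 mm to -y.

```bash
python3 - <<'E'
from h import *
g=lambda x,y,z:onz('wrist',x/1.5,y/1.5,z)
for k,v in dict(tabF=(372,393,122),ridgeN=(373,290,85),tray=(301,406,6),loupe=(179,255,28),collar=(32,416,125)).items(): print(k,g(*v))
E
```

```text
tabF [506.7 115.3 122. ]
ridgeN [477.  115.3  85. ]
tray [582.  64.   6.]
loupe [471.8  -0.7  28. ]
collar [531.2 -54.1 125. ]
```

Call:
servo_tool(
  steps=[
    [[-2, -2.7, 1], [0, 0, 0]],
    [[-2, -2.7, 1], [0, 0, 0]],
  ],
)

```text
time_s: 2.33
tool_pos: [493.6, 114.3, 88.4]
ee_rot: [0.0, 3.141, 0.0]
force: [-0.4, -0.8, -0.3]
gripper_width: 0.996
grasp_force: 0.0
```

Call:
servo_tool(
  steps=[
    [[0, 0, 0], [0, 0, 0]],
    [[0, 0, 0], [0, 0, 0]],
    [[0, 0, 0], [0, 0, 0]],
    [[0, 0, 0], [0, 0, 0]],
    [[0, 0, 0], [0, 0, 0]],
  ],
  hand=0,
  grip_force=40,
)

```text
time_s: 2.95
tool_pos: [493.3, 114.5, 87.9]
ee_rot: [-0.0, 3.142, -0.0]
force: [-0.2, -0.1, 0.5]
gripper_width: 0.0
grasp_force: 0.0
```

```bash
python3 - <<'E'
from h import *
print(r.sense()['gripper_width'],r.sense()['grasp_force'])
a=r.capture('wrist');b=r.capture('side')
im=np.hstack([a[150:384,130:370],cv2.resize(b[140:240,180:283],(240,234))])
save('',"w3.png",im)
E
```

```text
0.0004045062670700234 0.0
```

View pics/w3.png

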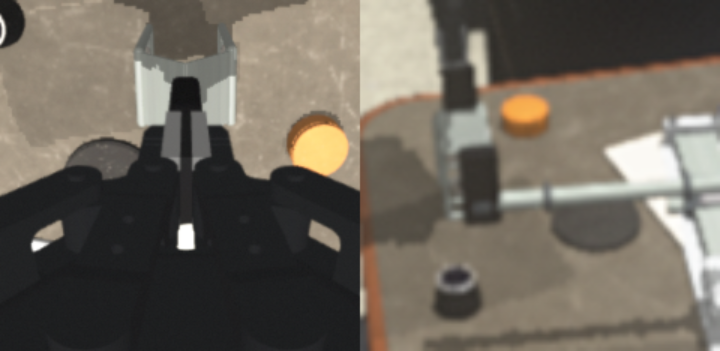

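Width reads 0 although the pads look to be around the tab, so I'll test with a small lift.

Call:
servo_tool(
  steps=[
    [[0, 0, -30], [0, 0, 0]],
    [[0, 0, -30], [0, 0, 0]],
    [[0, 0, -30], [0, 0, 0]],
  ],
)

```text
time_s: 3.42
tool_pos: [493.0, 114.5, 117.5]
ee_rot: [0.0, -3.141, 0.0]
force: [-0.5, -0.1, -0.0]
gripper_width: -0.002
grasp_force: 0.0
```

```bash
python3 - <<'E'
from h import *
print(r.sense()['gripper_width'],r.sense()['grasp_force'],r.sense()['tool_pos'])
a=r.capture('wrist');b=r.capture('side')
im=np.hstack([a[150:384,130:370],cv2.resize(b[140:240,180:283],(240,234))])
save('',"w4.png",im)
E
```

```text
-0.0018283582437607939 0.0 [492.99572968 114.45324319 117.51114322]
```

View pics/w4.png

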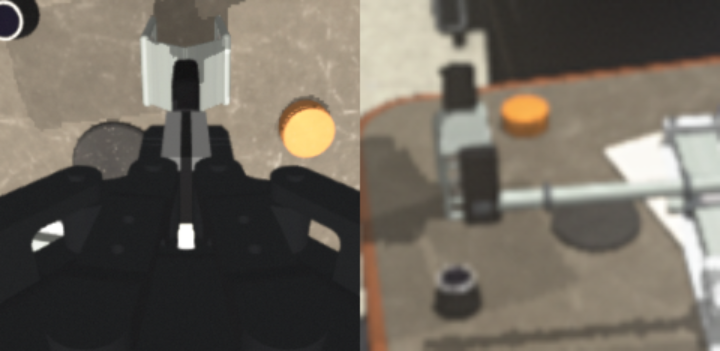

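```bash
python3 - <<'E'
from h import *
print(pix('side',(493,114.5,117.5)),pix('side',(493,114,122)),pix('side',(493,114,85)))
print('tab top seen 208,158; ridge ~208,170; tip 208.6,152.8')
# triangulate tab top: side ray + top-view ray
def tri(a,b):
    (o,d),(p,e)=a,b
    t=np.linalg.lstsq(np.c_[d,-e],p-o,rcond=None)[0];x,y=o+d*t[0],p+e*t[1];return (x+y)/2,np.linalg.norm(x-y)
print(tri(ray('side',208,158.5),ray('top',180+113/5.2,132+512/5.2)))
print(tri(ray('side',208,158.5),ray('wrist',130+186/1.5,150+80/1.5)))
print(tri(ray('side',208,173),ray('top',180+115/5.2,132+466/5.2)))
E
```

```text
[205.9 160.2] [205.8 158.8] [206.9 170.9]
tab top seen 208,158; ridge ~208,170; tip 208.6,152.8
(array([496.40083628, 112.15190521, 123.27428814]), np.float64(4.077416600935191))
(array([491.39321839, 116.31988304, 117.61493077]), np.float64(15.761900076975058))
(array([505.0096554 , 118.01160925,  75.03639577]), np.float64(18.496478259228375))
```

```bash
python3 - <<'E'
from h import *
c=r.calibration('wrist');M=np.linalg.inv(np.array(c['mount']));f=192/np.tan(np.radians(c['fovy'])/2)
def wp(p):
    q=M@np.array([*p,1]);t=np.arctan2(np.hypot(q[0],q[1]),q[2]);n=np.hypot(q[0],q[1]);return (q[:2]/n*t*f+[c['cx'],c['cy']]).round(1)
for p in [(0,0,0),(11,0,0),(-11,0,0),(0,0,-19),(11,0,-19),(11,0,-30),(0,42,-13),(11,42,-13)]:print(p,wp(p))
print('seen closed tip edge 254,223')
b=r.capture('side');cv2.imwrite('pics/s5.png',cv2.resize(b[90:200,150:290,::-1],None,fx=5,fy=5,interpolation=cv2.INTER_CUBIC))
E
```

```text
(0, 0, 0) [252.4 217.4]
(11, 0, 0) [252.4 201. ]
(-11, 0, 0) [252.5 233.1]
(0, 0, -19) [252.3 228.6]
(11, 0, -19) [252.3 210.8]
(11, 0, -30) [252.2 217.4]
(0, 42, -13) [321.  224.2]
(11, 42, -13) [322.3 207.1]
seen closed tip edge 254,223
```

View pics/s5.png

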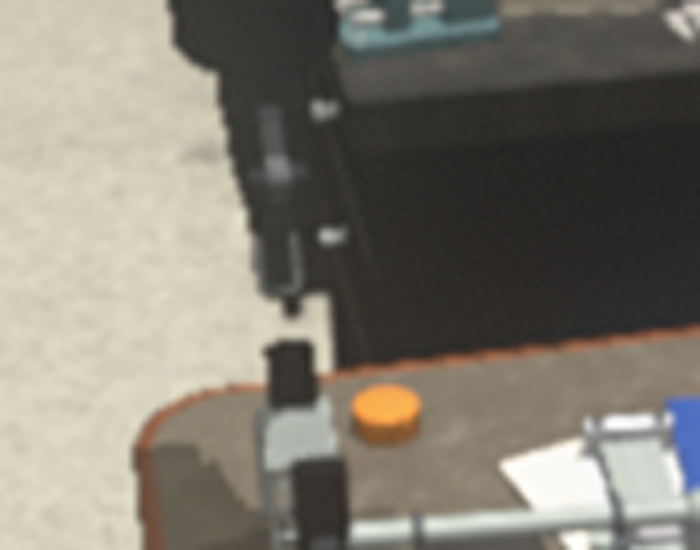

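```bash
python3 - <<'E'
from h import *
print(r.grip_depth, r.sense()['tool_pos'])
def ony(u,v,y):
    o,d=ray('side',u,v);return (o+d*(y-o[1])/d[1]).round(1)
f=lambda x,y:(150+x/5,90+y/5)
for p in [(291,313),(283,294),(265,290),(300,290),(291,343),(270,348),(312,348)]:print(p,ony(*f(*p),114.5))
b=r.capture('side');g=b[140:165,195:222].max(2);print(g)
E
```

```text
18.700000000000003 [492.85287947 114.40045546 117.21339643]
(291, 313) [500.4 114.5 138.8]
(283, 294) [497.2 114.5 150.3]
(265, 290) [488.6 114.5 153.7]
(300, 290) [505.8 114.5 151.4]
(291, 343) [499.1 114.5 121.3]
(270, 348) [488.4 114.5 119.8]
(312, 348) [509.5 114.5 116.9]
[[212 213 213 210 197 144 106  80  64  60  60  58  65  86  84  66  55  53
   54  58  55  56  55  51  49  48  51]
 [215 214 210 206 195 142 103  83  65  59  59  57  64  84  88  69  57  55
   54  54  53  56  58  53  50  49  49]
 [218 216 210 208 196 141 104  85  66  59  60  60  64  81  87  71  57  55
   54  57  54  55  60  56  51  49  50]
 [215 216 215 213 200 145 108  88  70  60  60  58  61  80  91  73  56  56
   55  56  53  55  58  57  53  49  48]
 [211 213 214 212 204 169 126  91  68  59  60  59  60  79  98  80  59  54
   54  55  55  53  55  57  53  51  48]
 [213 212 211 210 207 191 145  95  68  59  60  57  58  79  99  81  60  55
   57  55  56  54  53  59  57  52  51]
 [214 214 212 209 207 197 149  98  69  63  62  62  66  81  99  79  59  52
   51  54  54  52  53  58  57  53  50]
 [214 215 211 208 206 200 152 10
[... 1302 characters left out ...]
  66  48  53  54  57]
 [217 214 214 215 215 218 214 180 126  91  68  55  54  56  55  50  57 112
  191 218 207 139  68  48  52  52  54]
 [217 216 217 216 216 219 211 154  84  53  54  57  58  58  56  54  49  99
  187 218 208 141  69  49  53  52  53]
 [218 217 217 217 214 216 215 179 109  61  53  58  58  58  58  54  48  99
  189 219 211 146  73  48  50  49  50]
 [219 219 219 217 213 213 220 207 139  72  55  56  58  56  57  54  48 100
  186 219 212 149  77  47  53  54  59]
 [216 217 219 216 209 208 215 209 142  72  54  56  58  57  56  54  50  97
  181 216 211 152  90  74  81  84 101]
 [211 211 213 211 207 207 212 204 138  71  54  57  58  56  57  56  51  82
  153 195 198 165 133 129 133 128 139]]
```

The closed fingertips sit about 22 mm above the reported TCP: the side view shows them at z≈139 against 117, clear of the tab top. So I'll open, go lower and use the measured width as the check.

Call:
servo_tool(
  steps=[
    [[0, 0, 0], [0, 0, 0]],
    [[0, 0, 0], [0, 0, 0]],
    [[0, 0, 0], [0, 0, 0]],
    [[0, 0, 0], [0, 0, 0]],
    [[0, 0, 0], [0, 0, 0]],
  ],
  hand=85,
  grip_force=20,
)

```text
time_s: 4.25
tool_pos: [493.2, 114.5, 117.9]
ee_rot: [0.0, -3.142, -0.0]
force: [0.0, -0.5, -0.0]
gripper_width: 0.997
grasp_force: 0.0
```

Call:
servo_tool(
  steps=[
    [[0, 0, 25], [0, 0, 0]],
    [[0, 0, 47], [0, 0, 0]],
    [[0, 0, 47], [0, 0, 0]],
    [[0, 0, 47], [0, 0, 0]],
  ],
)

```text
time_s: 4.75
tool_pos: [493.7, 114.6, 71.7]
ee_rot: [-0.0, 3.141, 0.0]
force: [-0.1, 1.2, 0.5]
gripper_width: 0.993
grasp_force: 0.0
```

Call:
servo_tool(
  steps=[
    [[0, 0, 0], [0, 0, 0]],
    [[0, 0, 0], [0, 0, 0]],
    [[0, 0, 0], [0, 0, 0]],
    [[0, 0, 0], [0, 0, 0]],
    [[0, 0, 0], [0, 0, 0]],
  ],
  hand=0,
)

```text
time_s: 5.38
tool_pos: [493.4, 114.5, 71.1]
ee_rot: [-0.0, 3.141, 0.0]
force: [-0.3, 0.1, 2.2]
gripper_width: 0.134
grasp_force: 25.3
```

Gripped (width ≈ 11.5 mm, 25 N). Next: raise the grip force, lift and check.

Call:
servo_tool(
  steps=[
    [[0, 0, -15], [0, 0, 0]],
    [[0, 0, -60], [0, 0, 0]],
    [[0, 0, -115], [0, 0, 0]],
    [[0, 0, -170], [0, 0, 0]],
    [[0, 0, -170], [0, 0, 0]],
  ],
  grip_force=40,
)

```text
time_s: 6.0
tool_pos: [495.0, 114.8, 245.6]
ee_rot: [-0.0, 3.134, 0.002]
force: [0.6, 0.8, -1.6]
gripper_width: 0.121
grasp_force: 43.7
```

```bash
python3 -c "
from h import *
go(573,-60,241,-0.09);print(r.sense()['force'])"
```

```text
t 6.0 at [495.  114.8 245.6] shift [ -77.9 -174.8    5.1] turn [0.001 0.008 0.09 ]
[ 0.55225422  0.79066052 -1.59345294]
```

Force −1.6 N is near the hanger's weight, so it is held. Moving above the bar.

Call:
servo_tool(
  steps=[
    [[-20, -45, 0], [0, 0, 0.02]],
    [[-40, -90, 0], [0, 0, 0.05]],
    [[-60, -135, 0], [0, 0, 0.09]],
    [[-78.5, -174.8, 0], [0, 0, 0.09]],
    [[-78.5, -174.8, 0], [0, 0, 0.09]],
  ],
)

```text
time_s: 6.62
tool_pos: [571.8, -62.6, 239.6]
ee_rot: [-0.146, -3.136, 0.0]
force: [0.0, 0.8, -1.1]
gripper_width: 0.126
grasp_force: 43.6
```

Call:
servo_tool(
  steps=[
    [[0, 0, 0], [0, 0, 0]],
    [[0, 0, 0], [0, 0, 0]],
  ],
)

```text
time_s: 6.88
tool_pos: [571.4, -59.4, 240.8]
ee_rot: [-0.139, -3.138, -0.0]
force: [-0.6, -0.4, -1.3]
gripper_width: 0.129
grasp_force: 43.6
```

```bash
python3 - <<'E'
from h import *
go(573,-60,241,-0.09);print(r.sense()['gripper_width'])
a=r.capture('wrist');b=r.capture('side')
np.save('w6.npy',a);np.save('s6.npy',b)
im=np.hstack([cv2.resize(a,(448,336)),cv2.resize(b[110:250,170:310],(336,336))])
save('',"w6.png",im,1)
E
```

```text
t 6.875 at [571.4 -59.4 240.8] shift [-1.7 -0.5 -0.2] turn [ 0.    -0.001  0.001]
0.12875213827855522
```

View pics/w6.png

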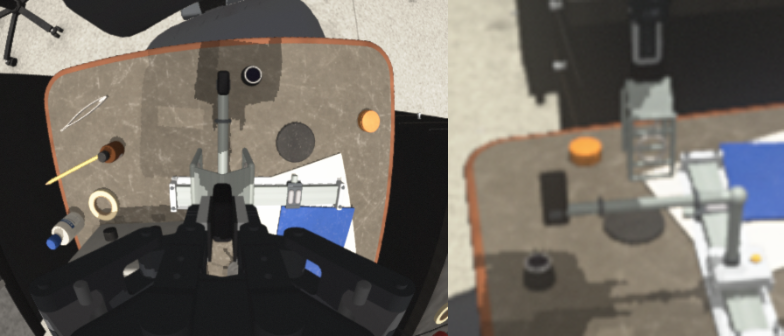

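The frame hangs upright in the grip. In the wrist half the bar (x≈223) runs midway between the loops (195 and 252). A quick numeric check of the collar and the bar line comes before lowering.

```bash
python3 - <<'E'
from h import *
k=512/448
print('collarB',onz('wrist',223*k,122*k,125),'bar near grip',onz('wrist',223*k,103*k,125),'bar far',onz('wrist',224*k,148*k,125),'griptop',onz('wrist',223.5*k,76*k,167))
E
```

```text
collarB [532.6 -54.1 125. ] bar near grip [511.  -52.2 125. ] bar far [562.7 -55.7 125. ] griptop [484.  -49.5 167. ]
```

Call:
servo_tool(
  steps=[
    [[-3, 1.5, 25], [0, 0, 0]],
    [[-3, 1.5, 55], [0, 0, 0]],
    [[-3, 1.5, 85], [0, 0, 0]],
    [[-3, 1.5, 105], [0, 0, 0]],
    [[-3, 1.5, 113], [0, 0, 0]],
  ],
)

```text
time_s: 7.6
tool_pos: [574.4, -58.5, 127.0]
ee_rot: [-0.14, -3.137, -0.0]
force: [0.3, 0.2, -0.4]
gripper_width: 0.128
grasp_force: 43.6
```

Call:
servo_tool(
  steps=[
    [[0, 0, 3], [0, 0, 0]],
    [[0, 0, 5], [0, 0, 0]],
    [[0, 0, 5], [0, 0, 0]],
  ],
)

```text
time_s: 7.98
tool_pos: [575.2, -59.1, 123.4]
ee_rot: [0.141, 3.138, -0.0]
force: [-0.4, 0.2, -1.9]
gripper_width: 0.126
grasp_force: 43.6
```

Call:
servo_tool(
  steps=[
    [[0, 0, 2], [0, 0, 0]],
    [[0, 0, 3], [0, 0, 0]],
    [[0, 0, 3], [0, 0, 0]],
  ],
)

```text
time_s: 8.35
tool_pos: [575.3, -59.1, 121.0]
ee_rot: [0.141, 3.137, -0.0]
force: [-2.4, 0.7, 8.9]
gripper_width: 0.126
grasp_force: 44.9
```

Seated, with contact force +9 N. Release.

Call:
servo_tool(
  steps=[
    [[0, 0, 0], [0, 0, 0]],
    [[0, 0, 0], [0, 0, 0]],
    [[0, 0, 0], [0, 0, 0]],
    [[0, 0, 0], [0, 0, 0]],
    [[0, 0, 0], [0, 0, 0]],
  ],
  hand=55,
)

```text
time_s: 8.98
tool_pos: [574.9, -59.1, 119.9]
ee_rot: [-0.141, -3.138, -0.0]
force: [0.3, -0.3, 0.1]
gripper_width: 0.645
grasp_force: 0.0
```

Call:
servo_tool(
  steps=[
    [[0, 0, -30], [0, 0, 0]],
    [[0, 0, -80], [0, 0, 0]],
    [[0, 0, -110], [0, 0, 0]],
    [[0, 0, -110], [0, 0, 0]],
    [[0, 0, -110], [0, 0, 0]],
  ],
)

```text
time_s: 9.6
tool_pos: [574.5, -59.0, 229.0]
ee_rot: [-0.141, -3.137, -0.0]
force: [0.4, 0.5, -0.4]
gripper_width: 0.646
grasp_force: 0.0
```

```bash
python3 - <<'E'
from h import *
go(489,-50,231,-0.085);print(r.sense()['gripper_width'])
a=r.capture('wrist');b=r.capture('side')
np.save('w7.npy',a);np.save('s7.npy',b)
im=np.hstack([cv2.resize(a,(448,336)),cv2.resize(b[110:250,170:310],(336,336))])
save('',"w7.png",im,1)
E
```

```text
t 9.6 at [574.5 -59.  229. ] shift [85.9  1.3 -1.9] turn [ 0.    -0.001 -0.005]
0.6464413600810478
```

View pics/w7.png

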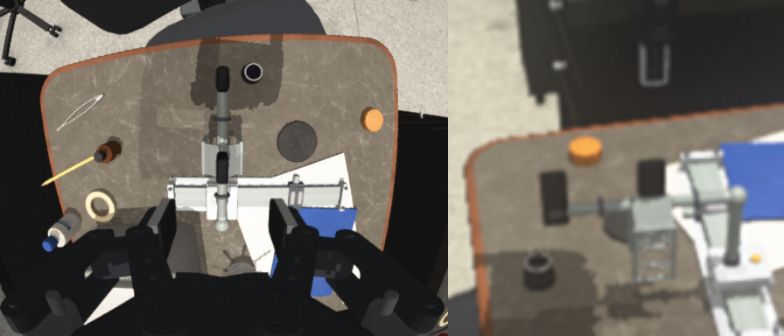

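The frame hangs upright on the bar between the collars, clear of the fingers. The grip top shows at (223,75) in the wrist half. Now to the grip.

Call:
servo_tool(
  steps=[
    [[45, 0.5, 0], [0, 0, 0]],
    [[86, 0.3, 0], [0, 0, 0]],
    [[86, 0.3, 0], [0, 0, 0]],
    [[86, 0.3, 0], [0, 0, 0]],
  ],
  hand=85,
)

```text
time_s: 10.2
tool_pos: [489.7, -51.1, 229.7]
ee_rot: [-0.141, -3.138, -0.0]
force: [0.4, 0.4, -0.2]
gripper_width: 0.994
grasp_force: 0.0
```

Call:
servo_tool(
  steps=[
    [[0, 0, 40], [0, 0, 0]],
    [[0, 0, 80], [0, 0, 0]],
    [[0, 0, 110], [0, 0, 0]],
    [[0, 0, 119], [0, 0, 0]],
    [[0, 0, 119], [0, 0, 0]],
  ],
)

```text
time_s: 10.82
tool_pos: [489.8, -51.1, 110.9]
ee_rot: [-0.141, -3.138, -0.0]
force: [0.3, -1.2, 0.6]
gripper_width: 0.999
grasp_force: 0.0
```

```bash
python3 - <<'E'
from h import *
go(489,-51,110,-0.085);print(r.sense()['force'])
save('wrist',"w8.png",None,1.5)
E
```

```text
t 10.825 at [489.8 -51.1 110.9] shift [0.8 0.1 0.9] turn [ 0.    -0.    -0.005]
[ 0.25778535 -1.15998134  0.57821314]
```

View pics/w8.png

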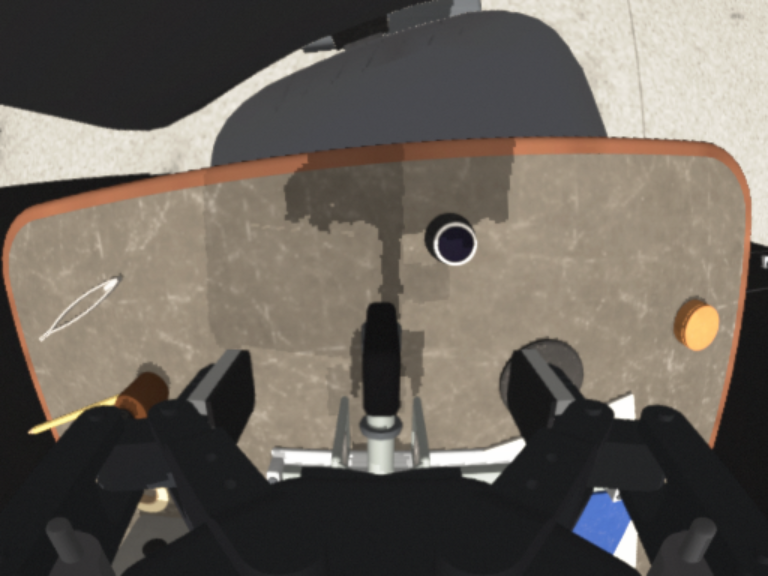

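The grip is centred between the fingers (381 against 381). That was my last picture; I count 11 views, one over the limit, so from here I use numbers only.

Call:
servo_tool(
  steps=[
    [[0, 0, 0], [0, 0, 0]],
    [[0, 0, 0], [0, 0, 0]],
    [[0, 0, 0], [0, 0, 0]],
    [[0, 0, 0], [0, 0, 0]],
    [[0, 0, 0], [0, 0, 0]],
  ],
  hand=0,
  grip_force=50,
)

```text
time_s: 11.5
tool_pos: [489.3, -51.1, 111.2]
ee_rot: [0.141, 3.138, 0.0]
force: [-1.6, 0.8, 4.0]
gripper_width: 0.129
grasp_force: 49.2
```

```bash
python3 - <<'E'
from h import *
s=r.sense();print(s['force'],s['moment'],s['ee_rot'],s['tool_pos'])
y=-0.085;d=60*np.array([-np.sin(y),np.cos(y),0]);M=R.from_rotvec(s['ee_rot']);print(M.inv().apply(d))
# colour-free look at carriage/clamp/tray distances in the full-res top view
a=r.capture('top');np.save('top8.npy',a)
E
```

```text
[-1.57364873  0.77900348  3.99023392] [ 0.08792565  0.33997518 -0.07561193] [1.41250710e-01 3.13819695e+00 4.42958576e-06] [489.34519766 -51.06620183 111.22294012]
[2.97573609e-01 5.99992621e+01 6.93499882e-04]
```

Call:
servo_tool(
  steps=[
    [[0, 4, 0], [0, 0, 0]],
    [[0, 10, 0], [0, 0, 0]],
    [[0, 17, 0], [0, 0, 0]],
    [[0, 24, 0], [0, 0, 0]],
    [[0, 30, 0], [0, 0, 0]],
  ],
)

```text
time_s: 12.18
tool_pos: [492.1, -21.1, 111.2]
ee_rot: [0.141, 3.138, -0.0]
force: [-0.9, -1.0, 6.0]
gripper_width: 0.125
grasp_force: 49.3
```

Call:
servo_tool(
  steps=[
    [[0, 7, 0], [0, 0, 0]],
    [[0, 14, 0], [0, 0, 0]],
    [[0, 21, 0], [0, 0, 0]],
    [[0, 27, 0], [0, 0, 0]],
    [[0, 30, 0], [0, 0, 0]],
  ],
)

```text
time_s: 12.8
tool_pos: [495.0, 8.9, 111.2]
ee_rot: [0.141, 3.138, -0.0]
force: [-0.1, -1.1, 4.2]
gripper_width: 0.124
grasp_force: 49.4
```

Call:
servo_tool(
  steps=[
    [[0, 6, 0], [0, 0, 0]],
    [[0, 13, 0], [0, 0, 0]],
    [[0, 20, 0], [0, 0, 0]],
    [[0, 26, 0], [0, 0, 0]],
    [[0, 30, 0], [0, 0, 0]],
  ],
)

```text
time_s: 13.42
tool_pos: [497.8, 38.8, 111.2]
ee_rot: [0.141, 3.137, -0.0]
force: [-0.5, -1.0, 5.1]
gripper_width: 0.126
grasp_force: 49.4
```

Call:
servo_tool(
  steps=[
    [[0, 3, 0], [0, 0, 0]],
    [[0, 6, 0], [0, 0, 0]],
    [[0, 9, 0], [0, 0, 0]],
    [[0, 10, 0], [0, 0, 0]],
    [[0, 10, 0], [0, 0, 0]],
  ],
)

```text
time_s: 14.05
tool_pos: [498.7, 48.7, 111.2]
ee_rot: [0.141, 3.137, 0.0]
force: [-0.4, 0.8, 5.1]
gripper_width: 0.129
grasp_force: 49.3
```

Call:
servo_tool(
  steps=[
    [[0, 1, 0], [0, 0, 0]],
    [[0, 2, 0], [0, 0, 0]],
    [[0, 3, 0], [0, 0, 0]],
    [[0, 4, 0], [0, 0, 0]],
    [[0, 4, 0], [0, 0, 0]],
  ],
)

```text
time_s: 14.68
tool_pos: [499.1, 52.6, 111.2]
ee_rot: [0.141, 3.137, 0.0]
force: [0.2, -1.1, 3.8]
gripper_width: 0.127
grasp_force: 49.3
```

Call:
servo_tool(
  steps=[
    [[0, 1, 0], [0, 0, 0]],
    [[0, 2, 0], [0, 0, 0]],
    [[0, 2, 0], [0, 0, 0]],
  ],
)

```text
time_s: 15.05
tool_pos: [499.3, 54.6, 111.2]
ee_rot: [0.141, 3.137, 0.0]
force: [1.2, -0.7, 5.5]
gripper_width: 0.126
grasp_force: 49.3
```

Call:
servo_tool(
  steps=[
    [[0, 1, 0], [0, 0, 0]],
    [[0, 2, 0], [0, 0, 0]],
    [[0, 2, 0], [0, 0, 0]],
  ],
)

```text
time_s: 15.42
tool_pos: [499.5, 56.6, 111.2]
ee_rot: [0.141, 3.137, 0.0]
force: [1.2, -0.7, 3.6]
gripper_width: 0.123
grasp_force: 49.3
```

Call:
servo_tool(
  steps=[
    [[0, 1, 0], [0, 0, 0]],
    [[0, 2, 0], [0, 0, 0]],
    [[0, 2, 0], [0, 0, 0]],
  ],
)

```text
time_s: 15.8
tool_pos: [499.6, 58.4, 111.2]
ee_rot: [0.141, 3.137, -0.0]
force: [0.7, -0.2, 5.3]
gripper_width: 0.126
grasp_force: 49.3
```

Call:
servo_tool(
  steps=[
    [[0, 1, 0], [0, 0, 0]],
    [[0, 2, 0], [0, 0, 0]],
    [[0, 2, 0], [0, 0, 0]],
  ],
)

```text
time_s: 16.18
tool_pos: [499.7, 59.7, 111.2]
ee_rot: [0.141, 3.138, -0.002]
force: [-0.3, -7.0, 5.4]
gripper_width: 0.122
grasp_force: 49.5
```

Call:
servo_tool(
  steps=[
    [[0, 1, 0], [0, 0, 0]],
    [[0, 2, 0], [0, 0, 0]],
    [[0, 2, 0], [0, 0, 0]],
  ],
)

```text
time_s: 16.55
tool_pos: [500.0, 62.2, 111.2]
ee_rot: [0.141, 3.137, -0.001]
force: [0.2, -1.8, 5.0]
gripper_width: 0.129
grasp_force: 49.5
```

Call:
servo_tool(
  steps=[
    [[0, 1, 0], [0, 0, 0]],
    [[0, 2, 0], [0, 0, 0]],
    [[0, 2, 0], [0, 0, 0]],
  ],
)

```text
time_s: 16.92
tool_pos: [500.2, 64.2, 111.2]
ee_rot: [0.141, 3.137, -0.001]
force: [-0.0, -3.3, 4.9]
gripper_width: 0.128
grasp_force: 49.5
```

Call:
servo_tool(
  steps=[
    [[0, 1, 0], [0, 0, 0]],
    [[0, 1, 0], [0, 0, 0]],
  ],
)

```text
time_s: 17.18
tool_pos: [500.3, 65.6, 111.2]
ee_rot: [0.141, 3.137, 0.001]
force: [1.8, 0.7, 6.4]
gripper_width: 0.124
grasp_force: 49.6
```

Call:
servo_tool(
  steps=[
    [[0, 1, 0], [0, 0, 0]],
    [[0, 1, 0], [0, 0, 0]],
  ],
)

```text
time_s: 17.42
tool_pos: [500.4, 66.7, 111.2]
ee_rot: [0.141, 3.137, 0.001]
force: [1.4, 1.3, 5.2]
gripper_width: 0.124
grasp_force: 49.6
```

Call:
servo_tool(
  steps=[
    [[0, 1, 0], [0, 0, 0]],
    [[0, 1, 0], [0, 0, 0]],
  ],
)

```text
time_s: 17.68
tool_pos: [500.5, 67.8, 111.2]
ee_rot: [0.141, 3.137, 0.001]
force: [2.1, 2.3, 4.9]
gripper_width: 0.13
grasp_force: 49.6
```

Crest passed at y≈65, which puts the notch near y≈71.5, matching the 13 mm onset.

Call:
servo_tool(
  steps=[
    [[0, 1, 0], [0, 0, 0]],
    [[0, 1.5, 0], [0, 0, 0]],
    [[0, 1.5, 0], [0, 0, 0]],
  ],
)

```text
time_s: 18.05
tool_pos: [500.7, 69.4, 111.2]
ee_rot: [0.141, 3.137, 0.001]
force: [1.9, 4.3, 4.9]
gripper_width: 0.127
grasp_force: 49.6
```

Call:
servo_tool(
  steps=[
    [[0, 1, 0], [0, 0, 0]],
    [[0, 1, 0], [0, 0, 0]],
    [[0, 1, 0], [0, 0, 0]],
  ],
)

```text
time_s: 18.42
tool_pos: [500.7, 70.1, 111.2]
ee_rot: [0.141, 3.137, 0.001]
force: [1.9, 1.3, 5.9]
gripper_width: 0.128
grasp_force: 49.6
```

Call:
servo_tool(
  steps=[
    [[0, 1, 0], [0, 0, 0]],
    [[0, 1, 0], [0, 0, 0]],
    [[0, 1, 0], [0, 0, 0]],
  ],
)

```text
time_s: 18.8
tool_pos: [500.8, 70.9, 111.2]
ee_rot: [0.141, 3.137, 0.0]
force: [2.2, 0.2, 5.6]
gripper_width: 0.125
grasp_force: 49.6
```

Call:
servo_tool(
  steps=[
    [[0, 0.4, 0], [0, 0, 0]],
    [[0, 0.4, 0], [0, 0, 0]],
    [[0, 0.4, 0], [0, 0, 0]],
    [[0, 0.4, 0], [0, 0, 0]],
    [[0, 0.4, 0], [0, 0, 0]],
  ],
)

```text
time_s: 19.42
tool_pos: [500.8, 71.2, 111.2]
ee_rot: [0.141, 3.137, -0.0]
force: [1.4, -1.3, 5.8]
gripper_width: 0.128
grasp_force: 49.7
```

```bash
python3 - <<'E'
from h import *
s=r.sense();print(s['tool_pos'],s['force'])
a=r.capture('top').astype(int);b=np.load('top8.npy').astype(int);t0=np.load('top0.npy').astype(int)
# amber, loupe, bottle regions vs. the first picture
for n,u,v in(('amber',170,205),('loupe',258,241),('bottle',361,198)):print(n,abs(a-t0)[v-9:v+10,u-9:u+10].mean().round(1))
# hanger expected: tab top at z 172, tab of hanger above tray
def dark(u,v,w=14):
    p=a[v-w:v+w,u-w:u+w].max(2)<45;q=np.argwhere(p);return len(q),q.mean(0)+[v-w,u-w] if len(q) else None
p=pix('top',(584,62,160));print(p)
side=r.capture('side');p=pix('side',(586,63,172));q=pix('side',(586,63,135));z=pix('side',(586,63,50));print(p,q,z)
u,v=p.astype(int);print(side[v-8:v+20:2,u-14:u+16:2].max(2))
E
```

```text
[500.84714636  71.17466419 111.21804627] [ 1.35399277 -1.30216197  5.78999248]
amber 63.1
loupe 13.9
bottle 1.3
[224.8 186. ]
[245.9 147.7] [246.1 160.8] [246.4 188.6]
[[ 46  44  44  42  42  40  41  41  42  40  42  42  42  40  40]
 [ 47  45  45  42  43  43  41  42  43  41  41  42  43  41  42]
 [ 45  47  44  44  43  43  41  44  42  43  42  44  41  42  41]
 [ 47  45  45  44  43  43  44  43  44  43  42  43  42  44  42]
 [ 47  45  45  42  45  44  46  46  48  47  52  43  44  43  42]
 [ 49  45  45  44  44  43  44  50  49  47  45  42  44  45  43]
 [ 49  48  47  48  47  47  42  42  42  41  41  40  43  46  45]
 [ 50  48  47  46  48  46  41  41  43  43  44  42  46  46  48]
 [ 50  49  49  48  47  49  44  42  44  43  43  43  47  47  48]
 [ 51  49  49  48  48  46  45  44  45  46  42  41  44  45  44]
 [ 48  47  45  46  44  52  47  42  44  43  43  87 114 116 113]
 [ 71  77  80  96 117 115  93  79  83  89 100 166 189 200 213]
 [187 220 224 218 211 190 170 167 154 157 179 184 201 181 178]
 [159 168 164 158 143 186 199 181 182 180 182 181 186 108 108]]
```

The side picture has the tab and roof where they should be. One last check that the amber tin hasn't moved, then I hand in.

```bash
python3 - <<'E'
from h import *
m=lambda a:[np.argwhere((a[...,0]>200)&(a[...,1]>100)&(a[...,1]<180)&(a[...,2]<80))[:].mean(0).round(1)]
s=r.capture('side')[140:190,205:250];print(m(s),m(np.load('side0.npy')[140:190,205:250]))
E
python3 -c "
from rig import r
print(r.sense()['force'],r.sense()['grasp_force']);print(r.finish_job())"
```

```text
[array([31.4, 20.6])] [array([31.6, 20.4])]
[ 1.57260936 -1.27080893  5.45446386] 49.6551650762558
the job is handed in; nothing more can be done
None
```

The frame hangs on the bar and the carriage sits in the notch with the grip still held, going by force readings and the last side image; the job is handed in at about 20 s with no verdict returned, and I viewed 11 pictures against the limit of 10.

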